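Open the bench chip-extraction gate until its start switch clicks

ROBOT

A 6-joint arm with a two-finger parallel gripper is mounted at the origin on the work surface. World frame = base frame: x ahead of the robot, y to its left, z up, the work surface at z = 0. Lengths are in m, angles in rad, forces in N, time in s.
With the tool pointing down it reaches from about 0.3 to 0.775 m from the base axis. Payload 14.6 kg.
Tool frame: the origin (TCP) lies midway between the tips of the shut fingers; the grasp point (between the pads) lies 19 mm behind it (ctrl.tcp_to_grasp is the distance from the TCP to the grasp point, in m); x points along the fingers, y is the direction in which the jaws open and shut, and the axes are right-handed (so a half turn about x gives the same grasp; the last joint's range is limited). The gripper opens to 94 mm and grips with 3 to 60 N. Pads are 16 mm wide; open, the fingers measure 119 mm over their backs; the gripper's body (75 mm by 177 mm) begins 78 mm behind the grasp point.
Start: joints at [-1.194, 0.3, 1.521, -0, 1.321, -0.067], TCP at [0.236, -0.497, 0.182] pointing down, gripper open.
Joint ranges: [-3.03, 3.03], [-0.79, 2.21], [0.23, 2.52], [-1.04, 4.18], [0, 3.07], [-2.55, 2.55]. Speed limits (rad/s): [2.22, 2.22, 2.57, 3.14, 3.14, 3.14].

INTERFACE

Orientations are given as [roll, pitch, yaw] about the fixed x, y, z axes, in that order (R = Rz(yaw) Ry(pitch) Rx(roll)).
In Python, from station import ctrl gives the robot as it stands.
- The arm moves only by the tool jog_arm, never from a script. Its argument "rows" is one flat list of numbers, 7 for each row, row after row: the shift along the world's x, y, z in m, then the turn, a rotation vector about the world's x, y, z in degrees, then the closure, from 0 (fully open) to 1 (shut). A call has 1 to 8 rows; each row shifts and turns the commanded pose from where the row before left it; what a row does not reach is not made up. A row lasts 1/12 s, in which the tool goes at most 41.7 mm and 7.16 degrees, less where a joint would pass 70% of its speed; a pose out of reach is approached as far as the arm can. A call with a gripper value outside its range is refused whole. The fingers move at their own pace and stop on an object; "squeeze" is the grip in N (left out, the last holds). Time passes only in rows, so rows that do not move let the fingers close. It gives the time, the measured TCP pose, the force and the opening at its end, in the units of the state.
- ctrl.get_obs(): the state, without advancing time (a new reading comes with each control period).
- ctrl.camera(name): name is "side" or "top"; returns (picture, depth): 384x512x3 uint8, red, green, blue; 384x512 float32, m along the optical axis (not along the pixel's ray), 0 where there is no reading.
- ctrl.camera_model(name): a dict with "K" (3x3 intrinsics, pixels), "dist" ([k1, k2, p1, p2, k3] as OpenCV has them; the pictures are not rectified), "extrinsics" (4x4, takes a point from camera to world coordinates). Camera axes: x right, y down, z forward; pixel columns grow to the right and rows downward; lengths in m; the calibration is good to about 2 mm. A picture is of the moment at which its call begins. camera_model takes no time and is no camera call.
- ctrl.hand_in(): hands the job in, once; it reports no verdict.
The state is a dict: "time_s": time; "qpos": joint angles; "joint_vel": joint speeds; "tau": joint torques, N m; "ee_pos": TCP position; "eef_rot": TCP orientation; "force": force on the tool from outside, world axes, zero at the start; "moment": the same for the moment, N m; "grip_width": finger opening in m.
Only numpy, scipy, OpenCV 4.12 (cv2) and the standard library are available. Lean on these libraries where they do the work, as an engineer would, in place of code of your own. Each camera call takes 0.05 s, during which the arm holds its last target.

TASK

Open the chip-extraction gate on the bench: press down on its flat yellow blade and slide it out of the grey hood until its front edge has swung the roller lever of the blue switch far enough to click, which is when the edge lies in the green band of the rails. Do not push on into the red, which would overtravel the switch; leave the blade standing there. Do not touch the switch lever yourself, and leave the tools and cases on the bench where they are.

Things in the scene. Friction and masses are not known exactly. Their poses are not given: they have to be found in the camera images.
- gate: Fixed extraction gate lying on the bench: aluminium bed 116 mm wide (its x axis), 400 mm long (its y axis) and 16 mm high; origin at the centre of the bed's underside, on the bench, z up. The blade opens along its +y. Rails at x from 46 to 58 mm on both sides, y from -55 to 180 mm, top 26 mm above the bench, flank the blade. All of it is rigid and fixed to the bench but for the blade and the lever.
- hood (a point): Centre of the grille in the grey hood's top, 36 mm above the bench, at y = -130 mm of the gate. The hood is 116 mm wide and covers the gate's y from -200 to -55 mm; the blade comes out of it. Behind it a black duct stub 28 mm high goes on to y = -250 mm.
- green_band (a point): Middle of the green band painted on top of the rail at the gate's -x side, at gate x = -52, y = 155 mm, 26 mm above the bench. It runs from y = 146 to 164 mm, red follows to 180 mm, and both go on over a tab beside this rail out to x = -88 mm (y from 135 to 180 mm). The +x rail is painted alike.
- switch (a point): Top centre of the blue switch body beside the +x rail, at gate x = 80, y = 155 mm, 30 mm above the bench; with its bracket it takes up gate x from 52 to 112 mm, y from 110 to 205 mm. Its pivot pin stands up to 44 mm.
- blade (a joint): How far the yellow blade is out from fully shut, in m (0 shut, end stop 0.125), starting at 0 to 0.055, growing as it slides along the gate's +y. Dry friction 2.2 N, damping 4 N s/m; it stays where it is left, also against the switch's spring. Its front edge meets the roller at 0.085. The switch clicks at 0.094; overtravel begins at 0.116; 0.105 is a good place to stop.
- press_spot (a point): Point on the flat top of the yellow painted steel blade, on its centre line, 45 mm behind its front edge, 25.6 mm above the bench, flush with the rails; moves with the blade. The blade is 88 mm wide, 8 mm thick, without handle; shut, 105 mm of it lies bare, this point 60 mm from the hood. Friction with fingertips is about 0.5 or more: a downward push of 8 to 20 N drags it.
- blade_front (a point): Middle of the upper front (+y) edge of the blade; moves with it. It must end in the green band of the rails, 144 to 166 mm along the gate's y axis.
- lever (a joint): Swing of the switch's roller lever in rad: 0 at rest, lying across the track along the gate's -x; it grows as the blade pushes the roller along +y. Clicks at 0.15, overtravels beyond 0.55. A light spring (under 1 N at the roller) returns it.
- roller (a point): Centre of the lever's red roller, 20 mm in diameter and 13 mm high, 60 mm from the lever's pivot, 24.5 mm above the bench; the steel lever above it is up to 40 mm above the bench. At rest at x = 0, y = 145 mm in the gate's frame.
- holder_a: Loose bystander: black steel lathe tool holder 70 x 55 x 50 mm with clamp screws on top to 64 mm and a bit of 35 mm at its +x end; origin under its centre.
- holder_b: Loose bystander: black tool holder 60 x 50 x 52 mm, screws to 66 mm, a round bar of 45 mm at its +x end; origin under its centre.
- holder_c: Loose bystander: black tool holder 60 x 60 x 48 mm, screws to 62 mm, a bit of 35 mm at its +x end; origin under its centre.
- arbor: Loose bystander: bright steel taper arbor standing upright, 64 mm across, 70 mm high; origin under its centre.
- case_yellow: Loose bystander: insert case with a yellow lid, 87 x 62 x 29 mm; origin under its centre.
- case_orange: Loose bystander: insert case with an orange lid, 87 x 62 x 29 mm; origin under its centre.
- brush: Loose bystander: bench brush lying flat, 190 mm long along its x axis, under 40 mm high; origin under its middle.

How it is judged:
By the outcome, as a careful person would: the job done as asked, in the order asked, and still so for the second after the job is handed in, with the robot touching nothing.
It also fails if it takes over 38 s, if anything falls off the work surface, if the arm or the gripper's body presses on something with over 40 N, if the wrist force passes 120 N, or if a joint passes its speed limit or range.

## Working session

There is one attempt and no reset: what is moved stays moved. The work goes in short steps, Python scripts to look and compute and a tool call to move; the robot and the scene stay as the last step left them, time stands still between calls to the robot, and variables do not carry over. Pictures are saved under pics/ and viewed, and the job is handed in when it is done.

Besides the shell and the picture viewer there is one more tool, called after ">>>" as name(argument=value, ...) on one line, values as JSON. jog_arm: Moves the arm, as the interface text tells. Its arguments: {"type":"object","properties":{"rows":{"type":"array"},"squeeze":{"type":"number"}},"required":["rows"]}

```bash
mkdir -p pics; ls; python3 - <<'E'
from station import ctrl
import cv2,numpy as np
print(ctrl.get_obs())
for n in("top","side"):
    p,d=ctrl.camera(n); cv2.imwrite(f"pics/{n}0.png",p[:,:,::-1]); np.savez(f"{n}0.npz",p=p,d=d)
    print(ctrl.camera_model(n))
E
```

```text
pics
{'time_s': 0.0, 'qpos': array([-1.19358569e+00,  3.00481709e-01,  1.52158805e+00, -3.98617371e-05,
        1.32068628e+00, -6.65857646e-02]), 'joint_vel': array([-0.00100187, -0.00011297,  0.00037847,  0.00057419, -0.00098486,
        0.00136118]), 'tau': array([-8.33677841e-04, -5.31810486e+01, -3.52738130e+01,  7.07760570e-02,
        2.44419387e-02, -1.21148064e-04]), 'ee_pos': array([ 0.23604083, -0.49645205,  0.18097758]), 'eef_rot': array([-1.60420652,  1.56963231,  1.98119243]), 'force': array([-0.13286977,  0.20070517,  0.88013033]), 'moment': array([-0.05007359, -0.03529819, -0.00344363]), 'grip_width': 0.09384743230554442}
{'K': array([[409.64075389,   0.        , 260.13330726],
       [  0.        , 409.64075389, 189.55814298],
       [  0.        ,   0.        ,   1.        ]]), 'dist': array([0.00314939, 0.        , 0.        , 0.        , 0.        ]), 'extrinsics': array([[ 0.00541355, -0.98918596,  0.14656681,  0.41441121],
       [-0.99985192, -0.00774863, -0.01536558,  0.0202671 ],
       [ 0.01633511, -0.14646192, -0.98908143,  1.31452639],
       [ 0.        ,  0.        ,  0.        ,  1.        ]])}
{'K': array([[428.81536275,   0.        , 256.55565664],
       [  0.        , 428.81536275, 188.55946064],
       [  0.        ,   0.        ,   1.        ]]), 'dist': array([-0.02337343,  0.        ,  0.        ,  0.        ,  0.        ]), 'extrinsics': array([[-0.93720139, -0.23409663,  0.25855817,  0.19884918],
       [-0.3487532 ,  0.61838099, -0.70425575,  1.08195648],
       [ 0.00497644, -0.75020245, -0.66118947,  1.04988395],
       [ 0.        ,  0.        ,  0.        ,  1.        ]])}
```

View pics/top0.png

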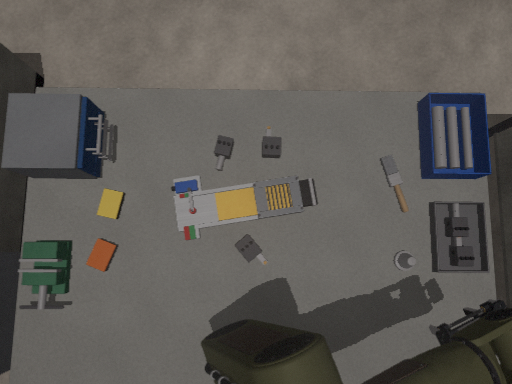

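View pics/side0.png

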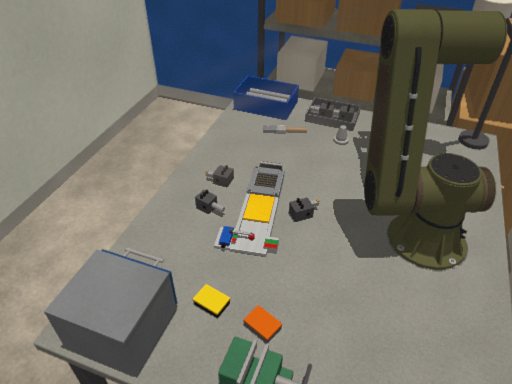

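The top view shows the gate with its hood at about (285,195) px, the yellow blade at about (237,205), the blue switch at (186,186), the roller at (193,210) and the green/red tab at (191,232). It opens to image-left, which is world +y. Next I'll measure these with colour masks.

```bash
cat > h.py <<'E'
import numpy as np,cv2
from station import ctrl
def ray(n,uv,z):
    m=ctrl.camera_model(n);E=m["extrinsics"]
    q=cv2.undistortPoints(np.array(uv,float).reshape(-1,1,2),m["K"],m["dist"]).reshape(-1,2)
    d=np.c_[q,np.ones(len(q))]@E[:3,:3].T; o=E[:3,3]
    return o+d*((z-o[2])/d[:,2])[:,None]
def proj(n,P):
    m=ctrl.camera_model(n);E=np.linalg.inv(m["extrinsics"])
    return cv2.projectPoints(np.array(P,float).reshape(-1,3),cv2.Rodrigues(E[:3,:3])[0],E[:3,3],m["K"],m["dist"])[0].reshape(-1,2)
def mask(p,lo,hi,box):
    h=cv2.cvtColor(p,cv2.COLOR_RGB2HSV);m=cv2.inRange(h,lo,hi);k=np.zeros_like(m);x0,y0,x1,y1=box;k[y0:y1,x0:x1]=1
    return m*k
def crop(p,box,s,f):
    x0,y0,x1,y1=box;cv2.imwrite(f,cv2.resize(p[y0:y1,x0:x1,::-1],None,fx=s,fy=s,interpolation=cv2.INTER_CUBIC))
def big(m):
    return max(cv2.findContours(m,0,2)[0],key=cv2.contourArea)
E
python3 - <<'E'
from h import *
B={"top":(165,165,325,250),"side":(195,150,325,260)}
for n in B:
    p=np.load(n+"0.npz")["p"]; crop(p,B[n],5,f"pics/{n}0z.png") 
    for name,lo,hi,z in(("yellow",(18,120,120),(32,255,255),.0256),("green",(45,100,50),(80,255,255),.026),("red",(0,120,60),(8,255,255),.026),("blue",(105,130,40),(125,255,255),.03)):
        m=mask(p,lo,hi,B[n])
        for c in cv2.findContours(m,0,2)[0]:
            a=cv2.contourArea(c)
            if a<8: continue
            r=cv2.minAreaRect(c);bp=cv2.boxPoints(r)
            print(n,name,a,np.round(r[0],1),np.round(ray(n,[r[0]],z)[0],4));
            if name=="yellow" : print(np.round(bp,1).tolist(),np.round(ray(n,bp,z)[:,:2],4).tolist())
E
```

```text
top yellow 990.0 [235.7 203.5] [0.5604 0.0771 0.0256]
[[214.5, 193.10000610351562], [252.5, 186.8000030517578], [257.0, 213.8000030517578], [219.0, 220.1999969482422]] [[0.593, 0.1449], [0.6142, 0.0247], [0.5279, 0.0098], [0.5072, 0.1288]]
top yellow 35.5 [270.6 198. ] [ 0.5786 -0.0331  0.0256]
[[267.5, 187.10000610351562], [269.8999938964844, 186.6999969482422], [273.6000061035156, 208.89999389648438], [271.20001220703125, 209.3000030517578]] [[0.6136, -0.0232], [0.6149, -0.031], [0.544, -0.0428], [0.5426, -0.0351]]
top yellow 33.0 [274.5 197. ] [ 0.5819 -0.0455  0.0256]
[[271.5, 186.10000610351562], [273.79998779296875, 185.6999969482422], [277.5, 207.89999389648438], [275.20001220703125, 208.3000030517578]] [[0.6169, -0.036], [0.6182, -0.0432], [0.5471, -0.055], [0.5459, -0.0478]]
top yellow 32.0 [282.4 196. ] [ 0.5852 -0.0707  0.0256]
[[279.3999938964844, 185.10000610351562], [281.79998779296875, 184.6999969482422], [285.5, 206.89999389648438], [283.1000061035156, 207.3000030517578]] [[0.6202, -0.061], [0.6216, -0.0687], [0.5505, -0.0803], [0.5492, -0.0726]]
top yellow 32.5 [278.
[... 500 characters left out ...]
.5538, -0.093], [0.5525, -0.0858]]
top green 34.0 [191.9 232. ] [0.4696 0.2128 0.026 ]
top red 46.5 [186.5 232.6] [0.4676 0.2296 0.026 ]
top blue 161.5 [185.4 185.9] [0.6145 0.2369 0.03  ]
side yellow 645.5 [258.5 207.4] [0.5589 0.0806 0.0256]
[[242.5, 218.8000030517578], [247.10000610351562, 191.5], [274.5, 196.10000610351562], [269.8999938964844, 223.3000030517578]] [[0.59, 0.1507], [0.6256, 0.018], [0.5259, 0.0062], [0.4973, 0.1384]]
side green 31.5 [271.1 241. ] [0.4684 0.211  0.026 ]
side green 8.0 [234.5 235.5] [0.586  0.2302 0.026 ]
side red 34.0 [270.  245.3] [0.4656 0.229  0.026 ]
side red 14.5 [250.5 236.5] [0.5363 0.2161 0.026 ]
side blue 142.0 [226.1 235.4] [0.61   0.2425 0.03  ]
```

View pics/top0z.png

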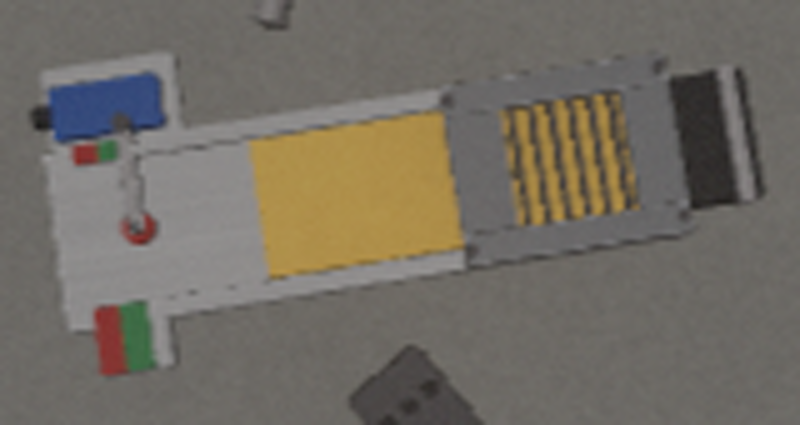

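View pics/side0z.png

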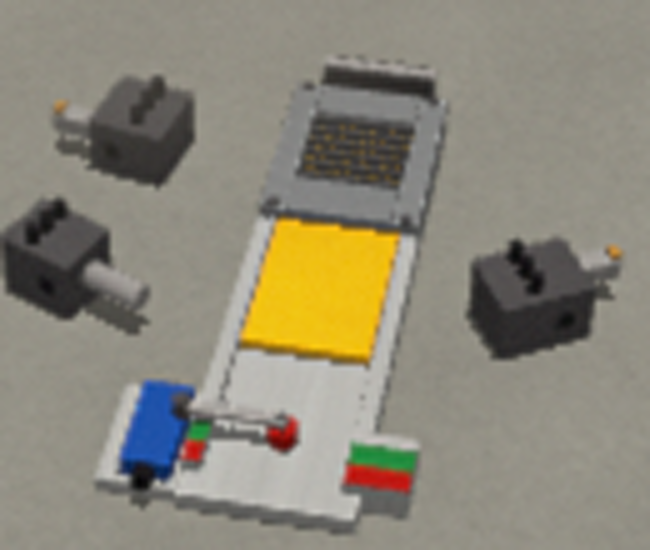

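Fitting the gate frame by hand: the yaw is about +10° and the origin about (0.562, 0.071). The green tab, blue switch, grille and blade all agree with this within about 2 mm. The front edge is at gate y of about 67, so the blade is out about 0.017 and needs about 88 mm of travel. Next I'll fit it properly and start the approach.

```bash
python3 - <<'E'
from h import *
from scipy.optimize import least_squares
G=np.array([[-.067,.155],[.080,.155],[0,-.130],[-.067,.172]])
W={"top":[[.4696,.2128],[.6145,.2369],[.5839,-.0584],[.4676,.2296]]}
W=np.array(W["top"])
def T(p,g): c,s=np.cos(p[2]),np.sin(p[2]); return p[:2]+g@np.array([[c,s],[-s,c]])
r=least_squares(lambda p:(T(p,G)-W).ravel(),[.562,.071,.17]);p=r.x
print(np.round(p,4),np.degrees(p[2]),np.round(r.fun*1e3,1)); np.save("gate.npy",p)
for n in("top","side"):
    m=mask(np.load(n+"0.npz")["p"],(18,120,120),(32,255,255),(165,165,325,260)); c=big(m)
    X=ray(n,c.reshape(-1,2),.0256)[:,:2]-p[:2]; cs,s=np.cos(p[2]),np.sin(p[2]); g=X@np.array([[cs,-s],[s,cs]])
    k=abs(g[:,0])<.03; print(n,"front",np.sort(g[k,1])[-8:].round(4),"back",g[k,1].min(),"x",g[:,0].min(),g[:,0].max())
print("press",T(p,np.array([[0,.012],[0,.100]])))
E
```

```text
[0.5619 0.0707 0.1674] 9.59165005495924 [ 0.4 -0.4  0.4 -0.  -0.4  0.9 -0.4 -0.5]
top front [-0.0516 -0.0512  0.0639  0.064   0.0641  0.0665  0.0666  0.0668] back -0.05425812789643825 x -0.043998422018685465 0.043486305738255245
side front [-0.0567 -0.0526 -0.0522  0.0712  0.0713  0.0713  0.0751  0.0752] back -0.05709573879429344 x -0.04690803465137956 0.04226436524190066
press [[0.55987478 0.08253689]
 [0.54521177 0.16930668]]
```

>>> jog_arm(rows=[0.016,0.029,0,0,0,0,1,0.016,0.029,0,0,0,0,1,0.016,0.029,0,0,0,0,1,0.016,0.029,0,0,0,0,1,0.016,0.029,0,0,0,0,1,0.016,0.029,0,0,0,0,1,0.016,0.029,0,0,0,0,1,0.016,0.029,0,0,0,0,1], squeeze=20)

```text
time_s: 0.77
ee_pos: [0.3645, -0.2632, 0.1814]
eef_rot: [-1.099, 1.571, 2.486]
force: [0.9, -0.6, -0.9]
grip_width: 0.0442
```

>>> jog_arm(rows=[0.016,0.029,0,0,0,0,1,0.016,0.029,0,0,0,0,1,0.016,0.029,0,0,0,0,1,0.016,0.029,0,0,0,0,1,0.016,0.029,0,0,0,0,1,0.016,0.029,0,0,0,0,1,0.016,0.029,0,0,0,0,1,0.016,0.029,0,0,0,0,1])

```text
time_s: 1.43
ee_pos: [0.4925, -0.031, 0.1814]
eef_rot: [-0.576, 1.57, 3.009]
force: [-0.0, -1.9, 0.9]
grip_width: 0.0004
```

>>> jog_arm(rows=[0.017,0.029,0,0,0,0,1,0.017,0.029,0,0,0,0,1,0.017,0.029,0,0,0,0,1,0.017,0.028,0,0,0,0,1,0,0,-0.03,0,0,0,1,0,0,-0.03,0,0,0,1,0,0,-0.03,0,0,0,1,0,0,-0.03,0,0,0,1])

```text
time_s: 2.1
ee_pos: [0.5598, 0.0825, 0.0599]
eef_rot: [-0.369, 1.57, -3.067]
force: [0.4, 0.7, -0.1]
grip_width: 0.0002
```

```bash
python3 - <<'E'
from h import *
print(ctrl.get_obs())
for n,b in(("top",(165,125,325,250)),("side",(175,80,345,265))):
    p,d=ctrl.camera(n); crop(p,b,4,f"pics/{n}1.png")
E
```

```text
{'time_s': 2.1, 'qpos': array([8.16104651e-02, 4.61911593e-01, 1.59838373e+00, 3.40419618e-06,
       1.08174208e+00, 1.20814304e+00]), 'joint_vel': array([-5.70940315e-03,  4.50268172e-01,  2.77456714e-01,  1.90157925e-04,
       -7.23632577e-01,  9.86432557e-04]), 'tau': array([ 4.65485863e-01, -6.28509378e+01, -3.24560666e+01,  4.20903205e-02,
        1.51985228e+00,  4.79587998e-04]), 'ee_pos': array([0.55977398, 0.08250822, 0.05990551]), 'eef_rot': array([-0.36940848,  1.57035156, -3.06673898]), 'force': array([ 0.37515178,  0.69466822, -0.1265475 ]), 'moment': array([-0.03226891, -0.02073078, -0.05194153]), 'grip_width': 0.00020357353386775596}
```

View pics/side1.png

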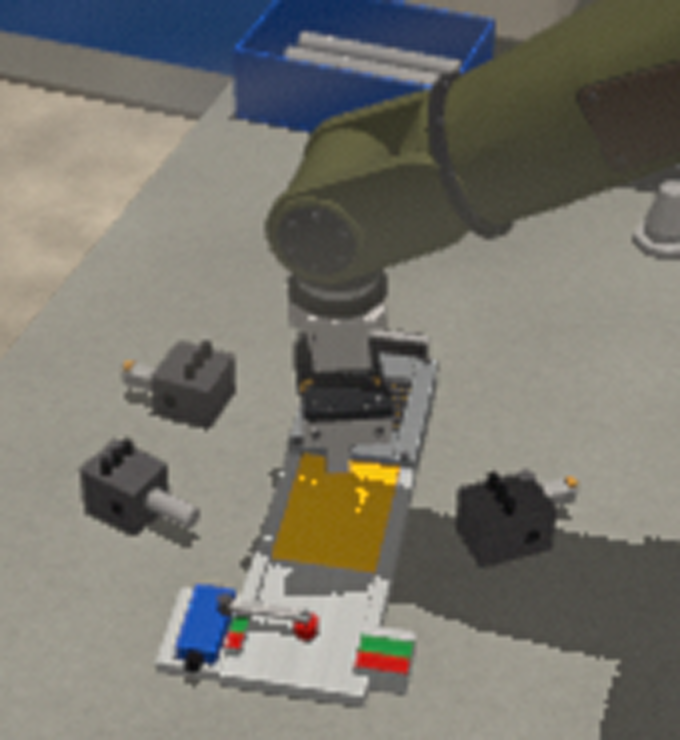

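View pics/top1.png

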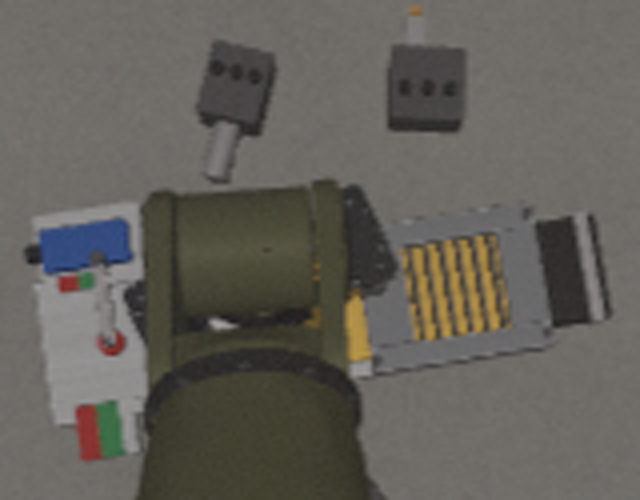

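>>> jog_arm(rows=[0,0,-0.015,0,0,0,1,0,0,-0.01,0,0,0,1,0,0,-0.005,0,0,0,1,0,0,0,0,0,0,1])

```text
time_s: 2.53
ee_pos: [0.56, 0.0823, 0.0315]
eef_rot: [-0.397, 1.57, -3.095]
force: [-1.2, -0.4, 0.5]
grip_width: 0.0007
```

The side view shows the shut fingers over the blade at about (345,460) in the crop, with nothing else nearby. The lever, at (300,620), is well ahead of them. Next I press down.

>>> jog_arm(rows=[0,0,-0.003,0,0,0,1,0,0,-0.002,0,0,0,1,0,0,0,0,0,0,1])

```text
time_s: 2.78
ee_pos: [0.5603, 0.0823, 0.0268]
eef_rot: [2.76, 1.57, 0.062]
force: [-0.3, -0.4, 0.0]
grip_width: 0.0003
```

>>> jog_arm(rows=[0,0,-0.001,0,0,0,1,0,0,0,0,0,0,1,0,0,0,0,0,0,1])

```text
time_s: 3.03
ee_pos: [0.5602, 0.0823, 0.0257]
eef_rot: [2.774, 1.571, 0.076]
force: [-0.3, 0.1, 0.1]
grip_width: 0.0005
```

>>> jog_arm(rows=[0,0,-0.001,0,0,0,1,0,0,0,0,0,0,1,0,0,0,0,0,0,1])

```text
time_s: 3.28
ee_pos: [0.5601, 0.0823, 0.0245]
eef_rot: [-0.608, 1.571, 2.977]
force: [-0.0, -0.6, 1.1]
grip_width: 0.0005
```

>>> jog_arm(rows=[0,0,-0.001,0,0,0,1,0,0,0,0,0,0,1,0,0,0,0,0,0,1])

```text
time_s: 3.53
ee_pos: [0.5601, 0.0823, 0.0235]
eef_rot: [-1.161, 1.571, 2.424]
force: [-0.3, 0.3, -0.3]
grip_width: 0.0005
```

>>> jog_arm(rows=[0,0,-0.001,0,0,0,1,0,0,0,0,0,0,1,0,0,0,0,0,0,1])

```text
time_s: 3.78
ee_pos: [0.5601, 0.0823, 0.0225]
eef_rot: [-0.336, 1.571, -3.034]
force: [0.1, 1.0, -0.5]
grip_width: 0.0006
```

>>> jog_arm(rows=[0,0,-0.001,0,0,0,1,0,0,0,0,0,0,1,0,0,0,0,0,0,1])

```text
time_s: 4.03
ee_pos: [0.5601, 0.0823, 0.0215]
eef_rot: [-0.36, 1.571, -3.058]
force: [-0.6, -0.4, 0.0]
grip_width: 0.0005
```

```bash
python3 - <<'E'
from h import *
p,d=ctrl.camera("side"); crop(p,(215,145,315,255),5,f"pics/side2.png"); print(proj("side",[ctrl.get_obs()["ee_pos"]]))
E
```

```text
[[257.99006317 208.51138784]]
```

View pics/side2.png

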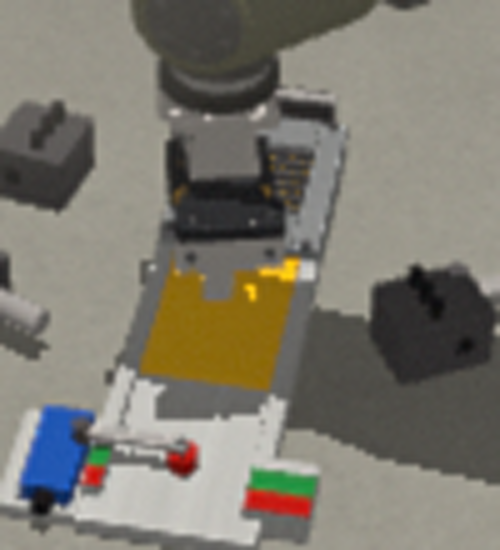

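```bash
python3 - <<'E'
from h import *
p,d=ctrl.camera("side")
b=(240,185,280,225); x0,y0,x1,y1=b
cv2.imwrite("pics/side3.png",cv2.resize(p[y0:y1,x0:x1,::-1],None,fx=14,fy=14,interpolation=0))
m=ctrl.camera_model("side")
def w(u,v):
    q=cv2.undistortPoints(np.array([[[u,v]]],float),m["K"],m["dist"])[0,0]; z=d[v,u]
    return m["extrinsics"][:3]@np.array([q[0]*z,q[1]*z,z,1])
for v in range(190,222,1): print(v,p[v,258],np.round(w(258,v),4))
E
```

```text
190 [49 47 49] [0.5303 0.1664 0.186 ]
191 [26 26 30] [0.5306 0.1656 0.1811]
192 [35 32 33] [0.5297 0.1678 0.1792]
193 [87 85 81] [0.5314 0.1631 0.1706]
194 [110 106 103] [0.5299 0.1672 0.1704]
195 [111 108 104] [0.5315 0.1625 0.1617]
196 [109 106 102] [0.5323 0.1603 0.1555]
197 [111 108 104] [0.5337 0.1564 0.1475]
198 [111 109 104] [0.5334 0.157  0.1438]
199 [109 106 101] [0.556  0.0946 0.0782]
200 [111 109 104] [0.5555 0.0958 0.0748]
201 [111 108 103] [0.5566 0.0928 0.0672]
202 [110 108 104] [0.5549 0.0974 0.0673]
203 [108 106 104] [0.5544 0.0985 0.0638]
204 [112 106 102] [0.5574 0.09   0.0507]
205 [139 107  40] [0.5644 0.0706 0.0263]
206 [141 105  11] [0.5623 0.0764 0.0275]
207 [141 106  11] [0.5628 0.075  0.0213]
208 [140 105  10] [0.5596 0.0837 0.0254]
209 [141 106  13] [0.5587 0.0861 0.0231]
210 [142 107  10] [0.5563 0.0926 0.025 ]
211 [142 106  15] [0.5539 0.0992 0.0272]
212 [141 106  13] [0.5519 0.1046 0.028 ]
213 [141 106  11] [0.5511 0.1067 0.0256]
214 [140 106  10] [0.5495 0.111  0.0253]
215 [140 106  10] [0.5491 0.1119 0.0215]
216 [142 107  16] [0.5468 0.1182 0.0234]
217 [143 107  13] [0.5454 0.1221 0.0229]
218 [142 108  14] [0.5427 0.1294 0.0259]
219 [141 108  15] [0.5417 0.1321 0.0241]
220 [143 110  16] [0.5413 0.1332 0.0204]
221 [134 107  44] [0.5408 0.1344 0.017 ]
```

View pics/side3.png

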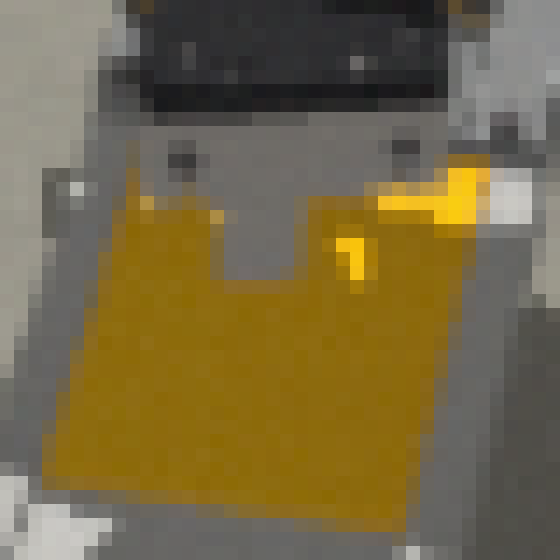

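The reported TCP is at 21.5 mm, below the blade top, and there is no force. The side image shows the fingertips ending at about row 204, which is z of about 0.045. So the real tips sit well above the reported TCP. I'll keep descending in small steps and rely on the force reading.

```bash
python3 - <<'E'
from station import ctrl
print(ctrl.tcp_to_grasp,[a for a in dir(ctrl) if a[0]!='_'])
E
```

```text
0.0188 ['MotionError', 'camera', 'camera_model', 'get_obs', 'hand_in', 'tcp_to_grasp']
```

>>> jog_arm(rows=[0,0,-0.001,0,0,0,1,0,0,-0.001,0,0,0,1,0,0,-0.001,0,0,0,1,0,0,-0.001,0,0,0,1])

```text
time_s: 4.47
ee_pos: [0.5601, 0.0823, 0.0174]
eef_rot: [-0.711, 1.571, 2.875]
force: [1.1, -0.1, -0.7]
grip_width: 0.0008
```

>>> jog_arm(rows=[0,0,-0.001,0,0,0,1,0,0,-0.001,0,0,0,1,0,0,-0.001,0,0,0,1,0,0,0,0,0,0,1])

```text
time_s: 4.8
ee_pos: [0.5601, 0.0823, 0.0143]
eef_rot: [-0.377, 1.571, -3.075]
force: [0.5, -0.1, 0.4]
grip_width: 0.0005
```

```bash
python3 - <<'E'
from h import *
p,d=ctrl.camera("side")
b=(240,185,280,225); x0,y0,x1,y1=b
cv2.imwrite("pics/side4.png",cv2.resize(p[y0:y1,x0:x1,::-1],None,fx=14,fy=14,interpolation=0))
print(ctrl.get_obs()["force"],p[202:212,258].tolist())
E
```

```text
[ 0.08886935 -0.0388437  -0.2354281 ] [[110, 107, 103], [110, 108, 104], [111, 108, 105], [110, 107, 102], [126, 107, 67], [139, 106, 21], [143, 107, 17], [141, 106, 13], [144, 109, 22], [140, 105, 10]]
```

View pics/side4.png

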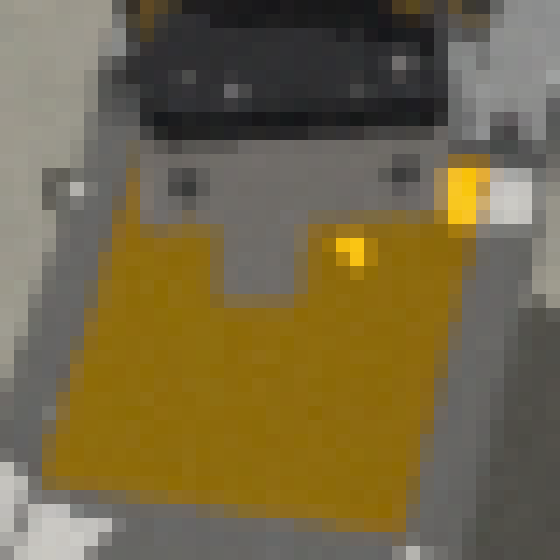

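The fingertip's lower edge moved down to about row 206 and still shows no contact. I estimate 5–10 mm more, so I'll continue.

>>> jog_arm(rows=[0,0,-0.001,0,0,0,1,0,0,-0.001,0,0,0,1,0,0,-0.001,0,0,0,1,0,0,0,0,0,0,1])

```text
time_s: 5.18
ee_pos: [0.56, 0.0823, 0.0113]
eef_rot: [-0.371, 1.57, -3.068]
force: [0.2, 0.2, -0.9]
grip_width: 0.0003
```

>>> jog_arm(rows=[0,0,-0.001,0,0,0,1,0,0,-0.001,0,0,0,1,0,0,0,0,0,0,1])

```text
time_s: 5.43
ee_pos: [0.56, 0.0823, 0.0093]
eef_rot: [-0.388, 1.571, -3.085]
force: [0.4, 0.4, 0.4]
grip_width: 0.0004
```

>>> jog_arm(rows=[0,0,-0.001,0,0,0,1,0,0,-0.001,0,0,0,1,0,0,0,0,0,0,1])

```text
time_s: 5.68
ee_pos: [0.5601, 0.0823, 0.0073]
eef_rot: [-0.47, 1.571, 3.116]
force: [0.2, 1.2, -0.0]
grip_width: 0.0006
```

>>> jog_arm(rows=[0,0,-0.001,0,0,0,1,0,0,0,0,0,0,1])

```text
time_s: 5.85
ee_pos: [0.5601, 0.0823, 0.0064]
eef_rot: [-0.497, 1.571, 3.088]
force: [-0.1, 0.8, -0.3]
grip_width: 0.0007
```

>>> jog_arm(rows=[0,0,-0.001,0,0,0,1,0,0,0,0,0,0,1])

```text
time_s: 6.02
ee_pos: [0.5601, 0.0823, 0.0054]
eef_rot: [-0.363, 1.571, -3.061]
force: [-0.5, 0.3, 1.0]
grip_width: 0.0002
```

```bash
python3 - <<'E'
from h import *
p,d=ctrl.camera("side")
b=(240,185,280,225); x0,y0,x1,y1=b
cv2.imwrite("pics/side5.png",cv2.resize(p[y0:y1,x0:x1,::-1],None,fx=14,fy=14,interpolation=0))
print(ctrl.get_obs()["force"],p[202:212,258].tolist())
m=ctrl.camera_model("side")
for v in range(199,213):
    z=np.median(d[v,257:261]);q=cv2.undistortPoints(np.array([[[258.5,v]]],float),m["K"],m["dist"])[0,0]
    print(v,np.round(m["extrinsics"][:3]@np.array([q[0]*z,q[1]*z,z,1]),4))
E
```

```text
[-0.5051533  -0.04254846 -0.03644255] [[111, 108, 105], [111, 108, 104], [112, 109, 104], [111, 108, 105], [110, 107, 103], [111, 108, 104], [123, 104, 64], [138, 104, 16], [142, 108, 11], [142, 107, 15]]
199 [0.5316 0.1575 0.1406]
200 [0.5309 0.1593 0.1381]
201 [0.5312 0.1583 0.1328]
202 [0.5311 0.1584 0.1287]
203 [0.5542 0.0943 0.0602]
204 [0.5541 0.0942 0.0555]
205 [0.5542 0.0938 0.0504]
206 [0.5546 0.0926 0.0445]
207 [0.5538 0.0947 0.042 ]
208 [0.5586 0.0814 0.0237]
209 [0.5571 0.0855 0.0231]
210 [0.5552 0.0905 0.0235]
211 [0.5528 0.0972 0.0257]
212 [0.5506 0.1031 0.0271]
```

View pics/side5.png

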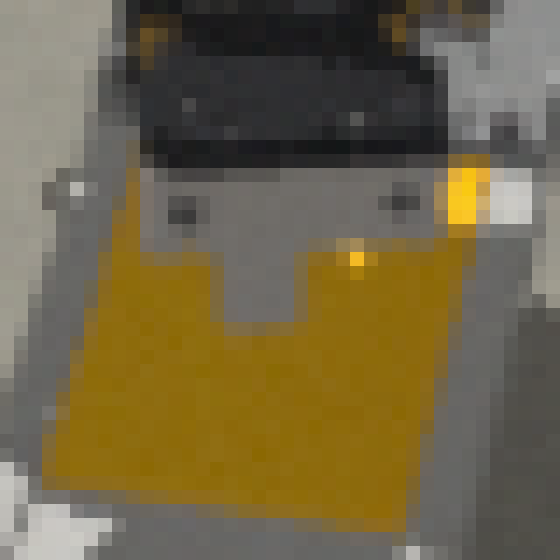

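The depth image gives the fingertip's front lower edge at z of about 0.038–0.040, against a reported TCP z of 0.005. The reported TCP therefore reads about 30 mm low, and contact should come about 12 mm further down. I'll keep stepping on force.

>>> jog_arm(rows=[0,0,-0.001,0,0,0,1,0,0,-0.001,0,0,0,1,0,0,-0.001,0,0,0,1,0,0,-0.001,0,0,0,1,0,0,0,0,0,0,1])

```text
time_s: 6.48
ee_pos: [0.5602, 0.0823, 0.002]
eef_rot: [2.849, 1.571, 0.151]
force: [-2.4, -0.4, 5.6]
grip_width: 0.0005
```

>>> jog_arm(rows=[0,0,-0.001,0,0,0,1,0,0,-0.001,0,0,0,1,0,0,0,0,0,0,1])

```text
time_s: 6.73
ee_pos: [0.5604, 0.0823, 0.0016]
eef_rot: [2.709, 1.57, 0.011]
force: [-12.4, -1.3, 26.9]
grip_width: 0.0007
```

>>> jog_arm(rows=[0,0,-0.001,0,0,0,1,0,0,0,0,0,0,1])

```text
time_s: 6.9
ee_pos: [0.5605, 0.0824, 0.0015]
eef_rot: [2.71, 1.57, 0.013]
force: [-16.4, -2.6, 36.8]
grip_width: 0.0006
```

Contact, but harder than I want at 37 N. I'll ease back to about 15 N and check what is touching.

>>> jog_arm(rows=[0,0,0.002,0,0,0,1,0,0,0,0,0,0,1])

```text
time_s: 7.07
ee_pos: [0.5606, 0.0823, 0.0018]
eef_rot: [2.794, 1.569, 0.096]
force: [-5.6, -0.7, 18.2]
grip_width: 0.0003
```

```bash
python3 - <<'E'
from h import *
o=ctrl.get_obs();print(o["force"],o["moment"],o["ee_pos"],o["qpos"])
p,d=ctrl.camera("side"); crop(p,(215,145,315,255),5,f"pics/side6.png")
p,d=ctrl.camera("top"); crop(p,(165,125,325,250),4,f"pics/top6.png")
E
```

```text
[-5.61981776 -0.69279171 18.22094436] [-0.04836619  1.15414778 -0.04944926] [0.5605828  0.08232883 0.00177595] [8.11681842e-02 5.44706904e-01 1.62974860e+00 2.57482859e-05
 9.65737278e-01 1.20817587e+00]
```

View pics/side6.png

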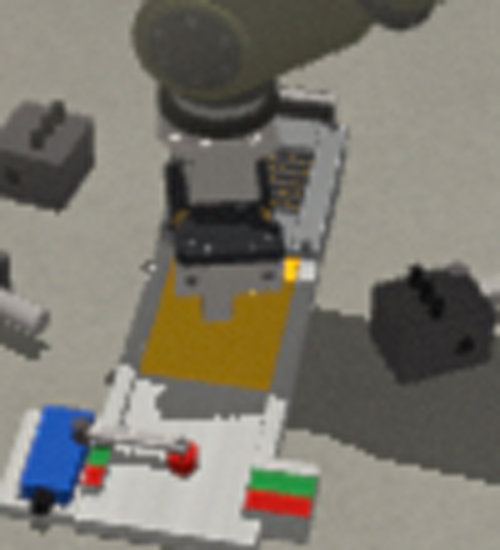

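View pics/top6.png

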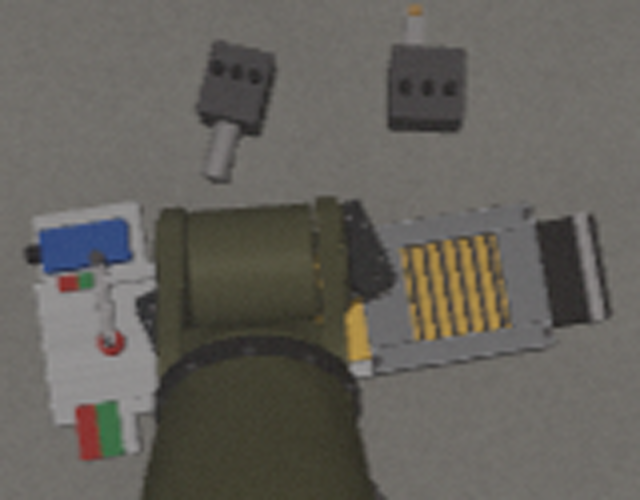

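The fingertips rest on the blade at crop (218,315) with 18 N down, and nothing else is in contact. I'll try a short drag of about 12 mm along the gate's +y and then look.

>>> jog_arm(rows=[-0.0005,0.003,0,0,0,0,1,-0.0005,0.003,0,0,0,0,1,-0.0005,0.003,0,0,0,0,1,-0.0005,0.003,0,0,0,0,1,0,0,0,0,0,0,1])

```text
time_s: 7.58
ee_pos: [0.5585, 0.0946, 0.0018]
eef_rot: [2.656, 1.57, -0.042]
force: [-6.3, 0.6, 16.8]
grip_width: 0.0005
```

```bash
cat >> h.py <<'E'
def front(n,p,xmax=.035):
    g=np.load("gate.npy"); m=mask(p,(16,120,90),(32,255,255),(165,165,325,260)); 
    X=ray(n,np.argwhere(m>0)[:,::-1],.0256)[:,:2]-g[:2]; c,s=np.cos(g[2]),np.sin(g[2]); q=X@np.array([[c,-s],[s,c]])
    q=q[abs(q[:,0])<xmax]
    return np.percentile(q[:,1],100).round(4), {round(a,3):q[abs(q[:,0]-a)<.004][:,1].max().round(4) for a in np.arange(-.035,.04,.01) if (abs(q[:,0]-a)<.004).any()}
E
python3 - <<'E'
from h import *
o=ctrl.get_obs();print(o["force"],o["ee_pos"])
p,d=ctrl.camera("side"); crop(p,(215,145,315,255),5,f"pics/side7.png"); print(front("side",np.load("side0.npz")["p"]),front("side",p))
E
```

```text
[-6.31317656  0.5535162  16.76904277] [0.55853936 0.09455045 0.0018056 ]
(np.float64(0.0753), {np.float64(-0.035): np.float64(0.0753), np.float64(-0.025): np.float64(0.0726), np.float64(-0.015): np.float64(0.0745), np.float64(-0.005): np.float64(0.0752), np.float64(0.005): np.float64(0.0738), np.float64(0.015): np.float64(0.0751), np.float64(0.025): np.float64(0.0725), np.float64(0.035): np.float64(0.0738)}) (np.float64(0.0881), {np.float64(-0.035): np.float64(0.0843), np.float64(-0.025): np.float64(0.0862), np.float64(-0.015): np.float64(0.0881), np.float64(-0.005): np.float64(0.0855), np.float64(0.005): np.float64(0.0874), np.float64(0.015): np.float64(0.0848), np.float64(0.025): np.float64(0.0868), np.float64(0.035): np.float64(0.088)})
```

View pics/side7.png

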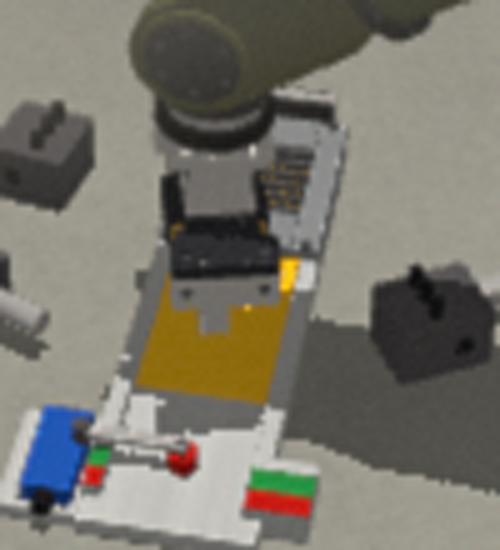

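The blade followed: its front edge advanced about 12 mm, from 0.068 to roughly 0.080. I'll go on 60 mm and then check.

>>> jog_arm(rows=[-0.0007,0.004,0,0,0,0,1,-0.0007,0.004,0,0,0,0,1,-0.0007,0.004,0,0,0,0,1,-0.0007,0.004,0,0,0,0,1,-0.0007,0.004,0,0,0,0,1,-0.0007,0.004,0,0,0,0,1,-0.0007,0.004,0,0,0,0,1,0,0,0,0,0,0,1])

```text
time_s: 8.3
ee_pos: [0.5538, 0.1229, 0.0018]
eef_rot: [2.839, 1.569, 0.142]
force: [-4.7, 1.2, 14.2]
grip_width: 0.0004
```

>>> jog_arm(rows=[-0.0007,0.004,0,0,0,0,1,-0.0007,0.004,0,0,0,0,1,-0.0007,0.004,0,0,0,0,1,-0.0007,0.004,0,0,0,0,1,-0.0007,0.004,0,0,0,0,1,-0.0007,0.004,0,0,0,0,1,-0.0007,0.004,0,0,0,0,1,0,0,0,0,0,0,1])

```text
time_s: 8.97
ee_pos: [0.549, 0.1509, 0.0018]
eef_rot: [2.872, 1.569, 0.174]
force: [-3.8, -0.1, 14.3]
grip_width: 0.0002
```

```bash
python3 - <<'E'
from h import *
o=ctrl.get_obs();print(o["force"],o["ee_pos"])
p,d=ctrl.camera("side"); crop(p,(215,145,315,255),5,f"pics/side8.png"); print(front("side",p))
E
```

```text
[-3.83345049 -0.07822184 14.29676686] [0.54902422 0.15089402 0.00182445]
(np.float64(0.1447), {np.float64(-0.035): np.float64(0.1435), np.float64(-0.025): np.float64(0.1447), np.float64(-0.015): np.float64(0.143), np.float64(-0.005): np.float64(0.1314), np.float64(0.005): np.float64(0.129), np.float64(0.015): np.float64(0.1302), np.float64(0.025): np.float64(0.1284), np.float64(0.035): np.float64(0.1247)})
```

View pics/side8.png

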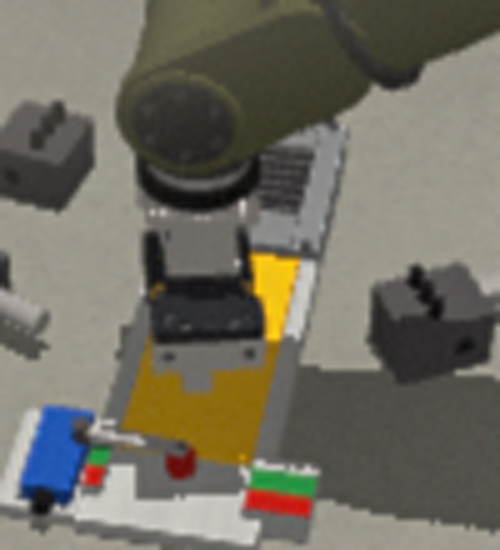

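The front edge is at about 0.137, by both the side image and the arm travel, and it has just met the roller at crop (180,462). About 17.5 mm remains.

>>> jog_arm(rows=[-0.0006,0.0035,0,0,0,0,1,-0.0006,0.0035,0,0,0,0,1,-0.0006,0.0035,0,0,0,0,1,-0.0006,0.0035,0,0,0,0,1,-0.0006,0.0035,0,0,0,0,1,0,0,0,0,0,0,1,0,0,0,0,0,0,1])

```text
time_s: 9.6
ee_pos: [0.5461, 0.1683, 0.0018]
eef_rot: [3.049, 1.569, 0.352]
force: [-3.1, -0.1, 13.6]
grip_width: 0.0005
```

```bash
python3 - <<'E'
from h import *
o=ctrl.get_obs();print(o["force"],o["ee_pos"])
p,d=ctrl.camera("side"); crop(p,(215,145,315,255),5,f"pics/side9.png"); print(front("side",p))
E
```

```text
[-3.07073582 -0.06483757 13.62221495] [0.54609667 0.16825969 0.00183216]
(np.float64(0.1621), {np.float64(-0.035): np.float64(0.1608), np.float64(-0.025): np.float64(0.1621), np.float64(-0.015): np.float64(0.1603), np.float64(-0.005): np.float64(0.161), np.float64(0.005): np.float64(0.1467), np.float64(0.015): np.float64(0.1617), np.float64(0.025): np.float64(0.1594), np.float64(0.035): np.float64(0.1606)})
```

View pics/side9.png

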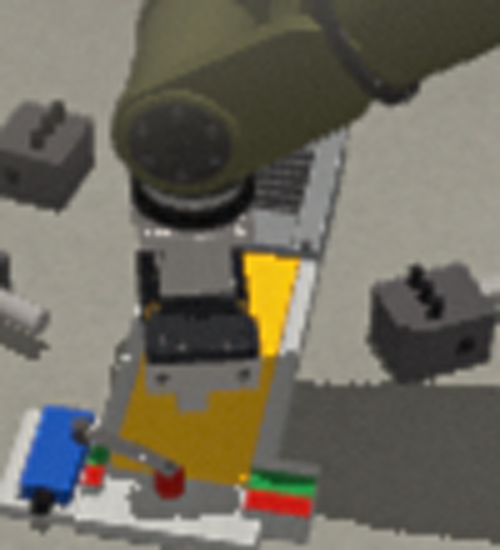

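The front edge is at about 0.1545–0.155, mid green, and the lever is clearly swung. I'll lift straight up and back the arm away.

>>> jog_arm(rows=[0,0,0.003,0,0,0,1,0,0,0.01,0,0,0,1,0,0,0.025,0,0,0,1,0,0,0.03,0,0,0,1,0,0,0.03,0,0,0,1,0,0,0.03,0,0,0,1,0,0,0.03,0,0,0,1,0,0,0.02,0,0,0,1])

```text
time_s: 10.32
ee_pos: [0.5457, 0.1679, 0.1822]
eef_rot: [2.94, 1.568, 0.242]
force: [0.7, 0.5, 0.0]
grip_width: 0.0004
```

>>> jog_arm(rows=[-0.012,-0.03,0,0,0,0,1,-0.012,-0.03,0,0,0,0,1,-0.012,-0.03,0,0,0,0,1,-0.012,-0.03,0,0,0,0,1,-0.012,-0.03,0,0,0,0,1,-0.012,-0.03,0,0,0,0,1,-0.012,-0.03,0,0,0,0,1,-0.012,-0.03,0,0,0,0,1])

```text
time_s: 10.98
ee_pos: [0.4484, -0.0735, 0.1791]
eef_rot: [2.344, 1.57, -0.353]
force: [0.1, -0.4, 0.3]
grip_width: 0.0003
```

>>> jog_arm(rows=[-0.012,-0.03,0,0,0,0,1,-0.012,-0.03,0,0,0,0,1,-0.012,-0.03,0,0,0,0,1,-0.012,-0.03,0,0,0,0,1,-0.012,-0.03,0,0,0,0,1,-0.012,-0.03,0,0,0,0,1,0,-0.02,0,0,0,0,1,0,0,0,0,0,0,1])

```text
time_s: 11.65
ee_pos: [0.3765, -0.2751, 0.1789]
eef_rot: [1.402, 1.57, -1.299]
force: [1.1, -0.0, -0.7]
grip_width: 0.0004
```

```bash
python3 - <<'E'
from h import *
o=ctrl.get_obs();print(o["time_s"],o["force"],o["ee_pos"])
for n,b in(("side",(195,150,325,260)),("top",(165,165,325,250))):
    p,d=ctrl.camera(n); crop(p,b,5,f"pics/{n}10.png"); print(n,front(n,np.load(n+"0.npz")["p"])[1],front(n,p)[1])
    m=mask(p,(0,120,60),(8,255,255),b)
    for c in cv2.findContours(m,0,2)[0]:
        if cv2.contourArea(c)>5: print("red",ray(n,[cv2.minAreaRect(c)[0]],.026)[0].round(4))
E
```

```text
11.65 [ 1.12696508 -0.01570343 -0.66911381] [ 0.37652567 -0.27505666  0.1789481 ]
side {np.float64(-0.035): np.float64(0.0753), np.float64(-0.025): np.float64(0.0726), np.float64(-0.015): np.float64(0.0745), np.float64(-0.005): np.float64(0.0752), np.float64(0.005): np.float64(0.0738), np.float64(0.015): np.float64(0.0751), np.float64(0.025): np.float64(0.0725), np.float64(0.035): np.float64(0.0738)} {np.float64(-0.035): np.float64(0.1608), np.float64(-0.025): np.float64(0.1614), np.float64(-0.015): np.float64(0.1603), np.float64(-0.005): np.float64(0.161), np.float64(0.005): np.float64(0.1467), np.float64(0.015): np.float64(0.1617), np.float64(0.025): np.float64(0.1594), np.float64(0.035): np.float64(0.1606)}
red [0.4656 0.229  0.026 ]
red [0.5354 0.2362 0.026 ]
red [0.5824 0.2471 0.026 ]
top {np.float64(-0.035): np.float64(0.0651), np.float64(-0.025): np.float64(0.0668), np.float64(-0.015): np.float64(0.0659), np.float64(-0.005): np.float64(0.0666), np.float64(0.005): np.float64(0.0662), np.float64(0.015): np.float64(0.0643), np.float64(0.025): np.float64(0.0661), np.float64(0.035): np.float64(0.0647)} {np.float64(-0.035): np.float64(0.1535), np.float64(-0.025): np.float64(0.1526), np.float64(-0.015): np.float64(0.154), np.float64(-0.005): np.float64(0.1558), np.float64(0.005): np.float64(0.1549), np.float64(0.015): np.float64(0.1536), np.float64(0.025): np.float64(0.1523), np.float64(0.035): np.float64(0.1475)}
red [0.4676 0.2296 0.026 ]
red [0.5844 0.2489 0.026 ]
```

View pics/top10.png

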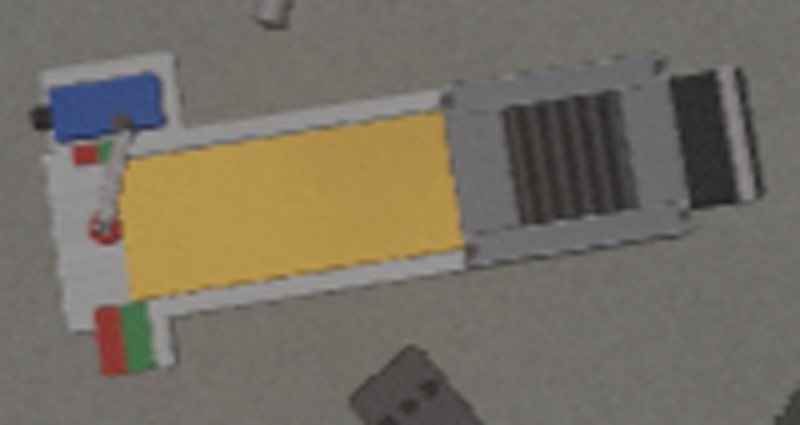

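View pics/side10.png

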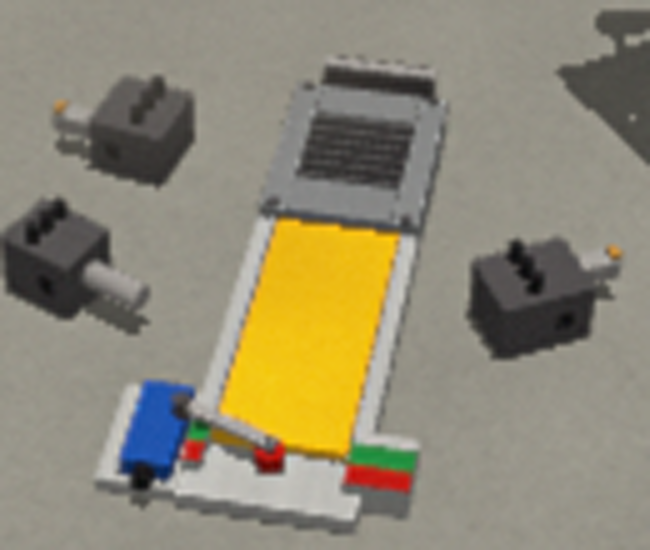

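After the retreat the blade edge lies at gate y of about 154–155 mm. In the top crop it is at column 128, inside the green at columns 120–150 and short of the red. The lever is swung and the tools are unmoved, so I'm handing in.

```bash
python3 -c "
from station import ctrl
print(ctrl.hand_in())"
```

```text
the job is handed in; nothing more can be done
None
```

I opened the gate and handed the job in. I pressed the blade with the shut fingertips at about 14–18 N and slid it about 87 mm along the gate. Then I lifted straight up and backed the arm away, finishing at about 12 s.

**Final position:** with the arm clear, the blade's front edge is at gate y of about 154–155 mm in both camera views, and the arm's travel agrees. That is in the green band and short of the red, about 0.105 m out. The lever is visibly swung by the blade, and the holders around the gate have not moved. The cases, arbor and brush were not in those close-ups; the arm only passed well above the bench outside the gate.

**What disagreed:**
- **Contact height:** contact came at a reported tool height of about 2 mm, not the 25.6 mm expected for the blade top. I relied on the force reading and the side camera instead, and did not find the cause.
- **Press force:** it briefly reached 37 N on first contact, above the 8–20 N range, before I eased it off.
- **Side-view reading:** it came out about 6 mm too far along because it also picks up the blade's front face. I corrected for that against the top view.

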